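Put setup parts away in a case with bypass sliding doors

TASK

Put every V-block and stop plate that lies on the rubber mat away in the wooden case with the two sliding doors, each in the bay that already holds one of its own kind, and leave both doors fully shut. Slide one door past the other to open a bay; leave the stored pieces in their bays and do not disturb the disc, winding core, glue bottle or spanner.

Things in the scene. Friction and masses are not known exactly. Their poses are not given: they have to be found in the camera images.
- case: low wooden case, fixed, 182 mm deep (its x, away from the robot), 408 mm long (its y, to the left), 65 mm high; origin at the centre of its underside. Floor surface at z = 6 mm, walls 6 mm; a partition at y = 0 makes a left bay (+y) and a right bay (-y), each 170 mm deep, 195 mm long inside. Two clear doors slide on two tracks over its top, one above the other; only one bay can be open at a time.
- left_bay (a point): point on the floor of the left bay, 120 mm left of the case's partition, in the middle of the 155 mm long opening that the open left door leaves; x and y axes as the case's; 44 mm clear from here to the underside of the lower door
- right_bay (a point): point on the floor of the right bay, 120 mm right of the partition, in the middle of the 155 mm long opening that the open right door leaves; x and y axes as the case's; 44 mm clear from here to the underside of the lower door
- left_door (a joint): left sliding door, on the upper track: 0 = shut, 0.152 m = fully open, slid to the right (along the case's -y) over the right door; stays where it is left, about 1.5 N of friction. It cannot open while the right door is open.
- right_door (a joint): right sliding door, on the lower track: 0 = shut, 0.152 m = fully open, slid to the left (along the case's +y) under the left door; stays where it is left, about 1.5 N of friction. Its knob meets the left door's edge, so it cannot open while the left door is open.
- left_door_knob (a point): middle of the upright round knob of the left door, 22 mm diameter, 22 mm high: its top is 11 mm above this point, the door's upper face 11 mm below it; it moves with the door. With the door shut it is at x = -32, y = +176, z = 75 mm in the case's frame
- right_door_knob (a point): middle of the upright round knob of the right door, 22 mm diameter, 22 mm high: its top is 11 mm above this point, the door's upper face 11 mm below it; it moves with the door. With the door shut it is at x = -32, y = -176, z = 66 mm in the case's frame
- stored_block: ground steel V-block, 50 (its x) x 40 (its y) x 36 mm high, V-groove on top; origin at the centre of its underside, z up; grasp across the 40 mm sides. Stored in one bay of the case (left or right, it varies): that bay is the one for V-blocks.
- stored_plate: flat steel stop plate with two holes, 40 (its x) x 64 (its y) x 12 mm thick; origin at the centre of its underside, z up; grasp across the 40 mm width. Stored in the other bay of the case: that bay is the one for stop plates.
- block_a: ground steel V-block, 50 (its x) x 40 (its y) x 36 mm high, V-groove on top; origin at the centre of its underside, z up; grasp across the 40 mm sides. Lies at the start on the 4 mm thick rubber mat along the bench's front edge; may be absent (None).
- block_b: ground steel V-block, 50 (its x) x 40 (its y) x 36 mm high, V-groove on top; origin at the centre of its underside, z up; grasp across the 40 mm sides. Lies at the start on the 4 mm thick rubber mat along the bench's front edge; may be absent (None).
- plate_a: flat steel stop plate with two holes, 40 (its x) x 64 (its y) x 12 mm thick; origin at the centre of its underside, z up; grasp across the 40 mm width. Lies at the start on the 4 mm thick rubber mat along the bench's front edge; may be absent (None).
- plate_b: flat steel stop plate with two holes, 40 (its x) x 64 (its y) x 12 mm thick; origin at the centre of its underside, z up; grasp across the 40 mm width. Lies at the start on the 4 mm thick rubber mat along the bench's front edge; may be absent (None).
- plate_c: flat steel stop plate with two holes, 40 (its x) x 64 (its y) x 12 mm thick; origin at the centre of its underside, z up; grasp across the 40 mm width. Lies at the start on the 4 mm thick rubber mat along the bench's front edge; may be absent (None).
- star_disc_3: bystander: toothed black disc, 68 mm across, 9 mm thick, lying on the bench far left; origin at the centre of its underside
- core_3: bystander: black winding core standing at the left, 62 mm diameter, 122 mm high; origin at the centre of its underside
- glue_bottle: bystander: white glue bottle with a blue nozzle standing behind the case, 46 mm diameter, 147 mm high; origin at the centre of its underside
- spanner: bystander: open-ended spanner lying on the bench left of the mat, before the drawer box, 150 (its x) x 25 x 8 mm; origin at the centre of its underside
- mat: black rubber mat, fixed on the bench along its front edge before the case, 108 (x) x 540 (y) x 4 mm thick; origin at the centre of its underside

How it is judged:
By the outcome, as a careful person would: the job done as asked, in the order asked, and still so for the second after the job is handed in, with the robot touching nothing.
Of block_a, block_b only 1 to 2 are there at a start; the rules pass over those that are not, and their reading is None.
Of plate_a, plate_b, plate_c only 2 to 3 are there at a start; the rules pass over those that are not, and their reading is None.
At some moment in a run one of block_a, block_b, plate_a, plate_b, plate_c may be knocked a few centimetres aside while the robot is not near it.
Once in a run the grip may slacken for a moment while it holds something.
It also fails if it takes over 210 s, if anything falls off the work surface, if the arm or the gripper's body presses on something with over 40 N, if the wrist force passes 120 N, or if a joint passes its speed limit or range.

ROBOT

A 7-joint arm with a two-finger parallel gripper is mounted at the origin on a cart in front of the work surface, level with it; the furniture and walls round the work are solid. World frame = base frame: x ahead of the robot, y to its left, z up, the work surface at z = 0. Lengths are in m, angles in rad, forces in N, time in s.
With the tool pointing down it reaches from about 0.4 to 0.9 m from the base axis. Payload 5.5 kg.
Tool frame: the origin (TCP) lies midway between the tips of the shut fingers; the grasp point (between the pads) lies 19 mm behind it (manip.grip_depth is the distance from the TCP to the grasp point, in m); z points along the fingers, y is the line along which they close (so a half turn about z gives the same grasp; the last joint's range is limited). The gripper opens to 92 mm and grips with 3 to 60 N. Pads are 19 mm wide; open, the fingers measure 130 mm over their backs; the gripper's body (75 mm by 190 mm) begins 47 mm behind the grasp point.
Start: joints at [1.437, 0.501, -0.427, 1.55, 0.221, 1.138, -0.21], TCP at [0.251, -0.599, 0.227] pointing down, gripper open.
Joint ranges: [-2.88, 2.88], [-0.31, 2.03], [-1.54, 1.56], [0.2, 2.42], [-1.41, 4.55], [0.19, 2.02], [-2.57, 2.57]. Speed limits (rad/s): [2.57, 2.57, 3.14, 3.14, 3.14, 3.14, 3.14].

INTERFACE

Orientations are given as a unit quaternion [x, y, z, w].
In Python, from bench import manip, effector, viewer gives the robot as it stands. Calls block until the motion is done:
- manip.move_pose(position, orientation): joint-space move of the TCP to a pose.
- manip.servo_line(position, ori=None, vel=0.15): straight line of the TCP; ori=None keeps the orientation; vel is the mean speed in m/s.
- manip.movej(angles): joint-space move.
- effector.open_jaws() and effector.close(f_grip=None): open the fingers fully, or close them until they stop; f_grip is the grip in N (None keeps the last).
- manip.sleep(seconds).
- manip.solve_ik(position, orientation): joint angles nearest the present ones, or None.
- viewer.get_image(name): name is "scene" or "side" or "wrist"; returns the picture (420x560x3 uint8, red, green, blue); there is no depth.
- viewer.get_calibration(name): a dict with "vfov" (degrees; the focal length in pixels is half the picture's height over the tangent of half this angle, whatever the lens; pixels are square), "cx", "cy" (the principal point, pixels), "dist_coeffs" ([k1, k2, p1, p2, k3] as OpenCV has them; the pictures are not rectified), "eye" and "attitude" of the camera in the world. Camera axes: x right, y down, z forward; pixel columns grow to the right and rows downward; lengths in m; the calibration is good to about 2 mm. A picture is of the moment at which its call begins: read the wrist's pose just before it. get_calibration takes no time and is no camera call; for the wrist camera it gives the pose at the moment of the call.
A pose or a line that the arm cannot do raises manip.PlanningError and nothing moves.
- manip.hand_in(): hands the job in; it is judged then, once.
Readings, each from a call of its own:
- manip.current_clock(): time.
- manip.current_q(): joint angles.
- manip.current_joint_velocities(): joint speeds.
- manip.current_tau(): joint torques, N m.
- manip.current_tool_pos(): TCP position.
- manip.current_tcp_rot(): TCP orientation.
- manip.current_force(): force on the tool from outside, world axes, zero at the start.
- manip.current_wrist_torque(): the same for the moment, N m.
- manip.current_finger_gap(): finger opening in m.
- manip.current_gripper_force(): force on a finger pad.
Only numpy, scipy, OpenCV 4.12 (cv2) and the standard library are available. Lean on these libraries where they do the work, as an engineer would, in place of code of your own. Each camera call takes 0.05 s, during which the arm holds its last target. There are 200 camera calls.

## Working session

There is one attempt and no reset: what is moved stays moved. The work goes in short steps, each a Python script; the robot and the scene stay as the last script left them, time stands still between calls to the robot, and variables do not carry over. Pictures are saved under pics/ and viewed, at most 14 in all, crops included, and the job is handed in when it is done.

```bash
ls; mkdir -p pics; python3 - <<'E'
from bench import manip, effector, viewer
import cv2
for n in ("scene","side"):
    cv2.imwrite(f"pics/{n}0.png",viewer.get_image(n)[:,:,::-1]); print(n,viewer.get_calibration(n))
print(viewer.get_calibration("wrist"),manip.current_tool_pos(),manip.current_tcp_rot(),manip.grip_depth,manip.current_clock())
E
```

```text
pics
scene {'vfov': 50.88368819515915, 'cx': 271.22564680159854, 'cy': 208.8746596023626, 'dist_coeffs': array([-0.08389395,  0.        ,  0.        ,  0.        ,  0.        ]), 'eye': array([-0.19651915,  0.69433709,  0.7063486 ]), 'attitude': array([-0.37784142,  0.78337666, -0.44315442,  0.21718894])}
side {'vfov': 44.14468285007058, 'cx': 284.41591719241785, 'cy': 216.11025304102796, 'dist_coeffs': array([-0.14348446,  0.        ,  0.        ,  0.        ,  0.        ]), 'eye': array([0.68571063, 1.25538181, 1.03478364]), 'attitude': array([ 0.02711925,  0.89846778, -0.43809018, -0.00985863])}
{'vfov': 62.596370074195114, 'cx': 273.2668393294742, 'cy': 206.85898470454168, 'dist_coeffs': array([-0.07339858,  0.        ,  0.        ,  0.        ,  0.        ]), 'eye': array([ 0.32788656, -0.56713751,  0.38279471]), 'attitude': array([ 0.82273515, -0.54670962, -0.0868088 ,  0.12914993])} [ 0.25093302 -0.59892795  0.22577255] [ 9.80380655e-01  1.97111625e-01 -1.30980489e-04 -8.72877268e-04] 0.0188 0.1
```

View pics/scene0.png

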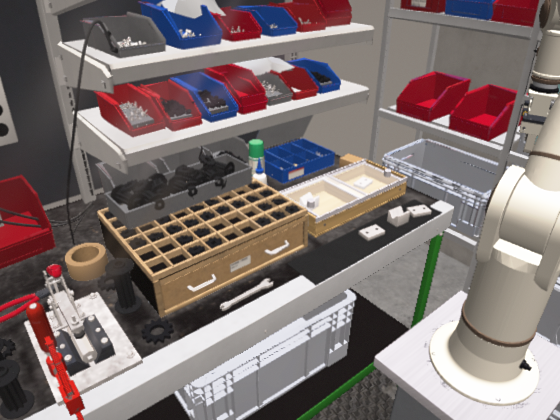

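View pics/side0.png

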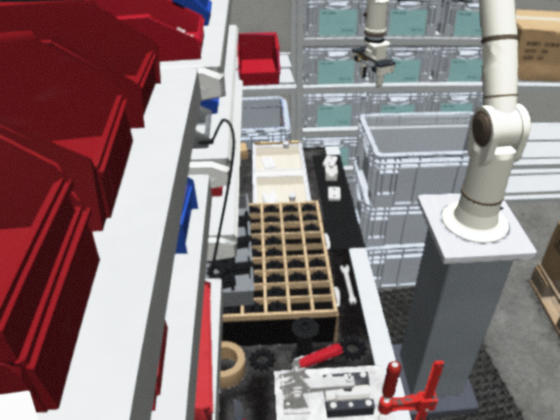

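The scene view shows three pieces on the mat near (371,233), (400,215) and (420,210). The case is around (345,195), with a stored piece in each bay at (311,201) and (362,183). The side view shows them at (334,193) and (330,165), which is too coarse, so I'll use the wrist camera.

```bash
cat > h.py <<'E'
from bench import manip, effector, viewer
import cv2, numpy as np
from scipy.spatial.transform import Rotation as R
def snap(n,name=None):
    c=viewer.get_calibration(n); im=viewer.get_image(n)[:,:,::-1].copy()
    if name: cv2.imwrite(f"pics/{name}.png",im)
    return im,c
def K(c):
    f=210/np.tan(np.radians(c['vfov'])/2)
    return np.array([[f,0,c['cx']],[0,f,c['cy']],[0,0,1.]])
def cast(c,px,z):
    "pixels -> world points on the plane at height z"
    u=cv2.undistortPoints(np.float64(px).reshape(-1,1,2),K(c),c['dist_coeffs']).reshape(-1,2)
    d=R.from_quat(c['attitude']).apply(np.c_[u,np.ones(len(u))])
    return c['eye']+d*((z-c['eye'][2])/d[:,2])[:,None]
def proj(c,p):
    r=R.from_quat(c['attitude']).inv()
    return cv2.projectPoints(r.apply(np.float64(p).reshape(-1,3)-c['eye']),np.zeros(3),np.zeros(3),K(c),c['dist_coeffs'])[0].reshape(-1,2)
def down(yaw):
    "tool down; finger (y) line at angle yaw from world y"
    return (R.from_euler('z',yaw)*R.from_quat([1,0,0,0])).as_quat()
E
python3 - <<'E'
from h import *
np.set_printoptions(precision=3,suppress=True)
c=viewer.get_calibration("scene")
print(cast(c,[(371,233),(400,215),(420,210)],.03))
print(cast(c,[(308,238),(278,190),(405,190),(365,162),(302,210),(388,170)],.06))
w=viewer.get_calibration("wrist");t=R.from_quat(manip.current_tcp_rot())
print(t.inv().apply(w['eye']-manip.current_tool_pos()),(t.inv()*R.from_quat(w['attitude'])).as_matrix())
for x,y in [(.45,-.35),(.42,-.2),(.45,-.45),(.5,-.3)]:
  for yaw in (0,np.pi,np.pi/2,-np.pi/2):
    for z in (.3,.4): print(x,y,z,yaw,manip.solve_ik([x,y,z],down(yaw)))
E
```

```text
[[ 0.421 -0.138  0.03 ]
 [ 0.43  -0.277  0.03 ]
 [ 0.409 -0.348  0.03 ]]
[[ 0.48   0.043  0.06 ]
 [ 0.73  -0.06   0.06 ]
 [ 0.484 -0.366  0.06 ]
 [ 0.699 -0.426  0.06 ]
 [ 0.595 -0.038  0.06 ]
 [ 0.608 -0.438  0.06 ]]
[ 0.083  0.    -0.157] [[ 0.001 -0.952 -0.308]
 [ 1.     0.001  0.   ]
 [-0.    -0.308  0.952]]
0.45 -0.35 0.3 0 [ 1.014  0.298 -0.495  1.667  0.15   1.214 -1.086]
0.45 -0.35 0.4 0 [ 1.038  0.245 -0.524  1.512  0.123  1.417 -1.062]
0.45 -0.35 0.3 3.141592653589793 [ 1.437  0.467 -1.108  1.655  0.432  1.292  1.821]
0.45 -0.35 0.4 3.141592653589793 [ 1.443  0.388 -1.117  1.5    0.348  1.471  1.892]
0.45 -0.35 0.3 1.5707963267948966 [ 1.245  0.359 -0.804  1.66   0.271  1.239  0.384]
0.45 -0.35 0.4 1.5707963267948966 [ 1.266  0.299 -0.831  1.505  0.221  1.435  0.427]
0.45 -0.35 0.3 -1.5707963267948966 [-0.319  0.597  1.364  1.709 -0.6    1.341 -1.984]
0.45 -0.35 0.4 -1.5707963267948966 [-0.334  0.478  1.367  1.554 -0.469  1.492 -2.094]
0.42 -0.2 0.3 0 [ 1.022  0.101 -0.674  1.897  0.068  1.166 -1.247]
0.42 -0.2 0.4 0 [ 1.072  0.029 -0.695  1.737  0.019  1.383 -1.197]
0.42 -
[... 1027 characters left out ...]
-1.5707963267948966 [ 0.864  0.346 -0.168  1.352  0.057  1.448 -2.443]
0.5 -0.3 0.3 0 [ 0.918  0.33  -0.536  1.634  0.177  1.226 -1.226]
0.5 -0.3 0.4 0 [ 0.944  0.279 -0.572  1.479  0.151  1.428 -1.203]
0.5 -0.3 0.3 3.141592653589793 [ 1.298  0.499 -1.109  1.623  0.46   1.309  1.686]
0.5 -0.3 0.4 3.141592653589793 [ 1.302  0.424 -1.125  1.468  0.382  1.487  1.752]
0.5 -0.3 0.3 1.5707963267948966 [ 1.132  0.395 -0.834  1.628  0.304  1.255  0.241]
0.5 -0.3 0.4 1.5707963267948966 [ 1.154  0.339 -0.871  1.473  0.259  1.45   0.28 ]
0.5 -0.3 0.3 -1.5707963267948966 [-0.412  0.632  1.362  1.677 -0.632  1.362 -2.089]
0.5 -0.3 0.4 -1.5707963267948966 [-0.419  0.517  1.364  1.523 -0.506  1.511 -2.193]
```

```bash
python3 - <<'E'
from h import *
np.set_printoptions(precision=3,suppress=True)
manip.move_pose([.53,-.2,.40],down(0))
im,c=snap("wrist","w1"); print(c['eye'],c['attitude'],manip.current_clock())
im=cv2.undistort(im,K(c),c['dist_coeffs'])
E
```

```text
[ 0.613 -0.202  0.556] [-0.698  0.699  0.111 -0.11 ] 2.025
```

View pics/w1.png

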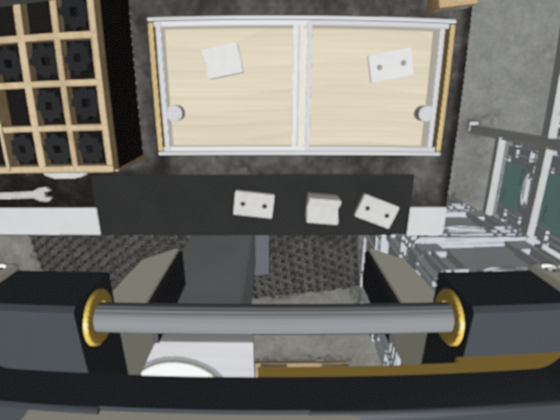

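The wrist view shows the left bay holding a V-block at (222,60) and the right bay a plate at (391,65). The knobs are at (176,113) and (426,113). On the mat there are plates at (254,205) and (377,211) and a block at (323,208). Next I'll measure them.

```bash
cat >> h.py <<'E'
def rects(im,c,box,z,thr=150,amin=150):
    "bright blobs inside pixel box (u0,v0,u1,v1): world min-area rects on the plane z: centre, long, short, yaw of long side, pixel centre"
    u0,v0,u1,v1=box; g=im[v0:v1,u0:u1].min(2)
    m=(g>thr).astype(np.uint8); m=cv2.morphologyEx(m,cv2.MORPH_CLOSE,np.ones((5,5)))
    out=[]
    for k in cv2.findContours(m,cv2.RETR_EXTERNAL,cv2.CHAIN_APPROX_NONE)[0]:
        if cv2.contourArea(k)<amin: continue
        p=k.reshape(-1,2)+[u0,v0]
        w=cast(c,p,z)[:,:2]; (cx,cy),(a,b),_=r=cv2.minAreaRect((w*1000).astype(np.float32))
        q=cv2.boxPoints(r); e=q[1]-q[0]; f=q[2]-q[1]
        if np.hypot(*e)<np.hypot(*f): e=f
        yaw=(np.degrees(np.arctan2(e[1],e[0]))+90)%180-90
        out.append((round(cx,1),round(cy,1),round(max(a,b),1),round(min(a,b),1),round(yaw,1),tuple(p.mean(0).round())))
    return out
E
python3 - <<'E'
from h import *
np.set_printoptions(precision=4,suppress=True)
im=cv2.imread("pics/w1.png"); c=viewer.get_calibration("wrist")
for r in rects(im,c,(110,178,405,232),.016): print("plate",r)
for r in rects(im,c,(290,178,350,232),.040): print("block",r)
for t in (205,225,240):
  for r in rects(im,c,(190,32,260,90),.042,t): print("sb",t,r)
  for r in rects(im,c,(355,35,425,95),.018,t): print("sp",t,r)
# case estimates: top outer corners, rails
print(cast(c,[(149,20),(455,20),(160,152),(440,152)],.065))
print(cast(c,[(176,110)],.086),cast(c,[(426,110)],.077))
print("box",cast(c,[(105,165)],.1),cast(c,[(140,158)],0))
a=cv2.resize(im[10:240,90:460],None,fx=2.1,fy=2.1,interpolation=cv2.INTER_CUBIC); cv2.imwrite("pics/c1.png",a)
E
```

```text
plate (430.4, -283.3, 54.0, 43.2, np.float32(85.2), (np.float64(323.0), np.float64(211.0)))
plate (429.8, -373.2, 64.8, 41.1, np.float32(69.2), (np.float64(376.0), np.float64(211.0)))
plate (442.1, -168.8, 64.6, 41.1, np.float32(83.4), (np.float64(253.0), np.float64(204.0)))
block (438.6, -279.7, 51.6, 41.3, np.float32(85.2), (np.float64(323.0), np.float64(211.0)))
sb 205 (661.8, -130.1, 50.6, 40.1, np.float32(-79.0), (np.float64(222.0), np.float64(60.0)))
sp 205 (658.4, -375.5, 63.7, 40.4, np.float32(-78.7), (np.float64(391.0), np.float64(65.0)))
sb 225 (652.1, -131.7, 44.4, 16.7, np.float32(-79.9), (np.float64(224.0), np.float64(68.0)))
sp 225 (657.0, -375.9, 60.5, 26.9, np.float32(-86.8), (np.float64(392.0), np.float64(66.0)))
[[ 0.7111 -0.0394  0.065 ]
 [ 0.7134 -0.4426  0.065 ]
 [ 0.5367 -0.0392  0.065 ]
 [ 0.5369 -0.4434  0.065 ]]
[[ 0.5958 -0.0729  0.086 ]] [[ 0.5961 -0.4101  0.077 ]]
box [[0.5253 0.0274 0.1   ]] [[0.5171 0.0167 0.    ]]
```

View pics/c1.png

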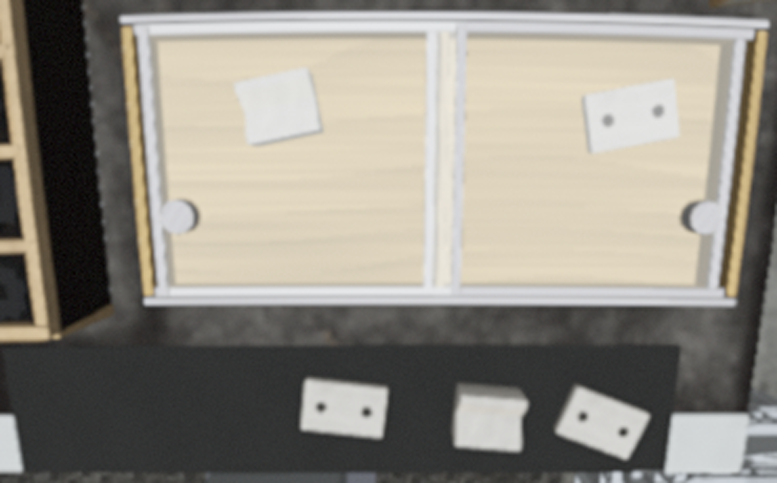

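The case centre is about (0.6245, -0.241), with no yaw. The crop confirms the stored block at about (+37,+111) and the stored plate at (+34,-134) in the case frame. I'll open the left door first.

```bash
cat >> h.py <<'E'
C=np.array([.6245,-.241,0]); H=np.pi/2
def case(x,y,z): return C+np.array([x,y,z])/1000
def door(y0,y1,ztip,f=20):
    "grip a knob (case y0, mm) across x and drag it to y1"
    manip.move_pose(case(-32,y0,190),down(H)); effector.open_jaws()
    manip.servo_line(case(-32,y0,ztip)); effector.close(f_grip=f)
    print("gap",manip.current_finger_gap(),manip.current_force())
    manip.servo_line(case(-32,y1,ztip),vel=.08); print("F",manip.current_force(),manip.current_tool_pos()-C)
    effector.open_jaws(); manip.servo_line(case(-32,y1,190),vel=.25)
def look(name=None):
    manip.move_pose([.53,-.2,.40],down(0)); r=snap("wrist",name); print("t",manip.current_clock()); return r
E
python3 - <<'E'
from h import *
np.set_printoptions(precision=4,suppress=True)
door(176,21,68)
im,c=look("w2")
for r in rects(im,c,(110,178,405,232),.016): print("plate",r)
for r in rects(im,c,(290,178,350,232),.040): print("block",r)
E
```

```text
gap 0.0211328317985093 [-1.3428 -0.2347  1.3285]
F [-6.6988 12.7765  5.2465] [-0.0325  0.028   0.0678]
t 10.4833
plate (430.2, -283.5, 53.7, 42.7, np.float32(85.2), (np.float64(324.0), np.float64(211.0)))
plate (429.8, -373.6, 64.1, 40.2, np.float32(69.0), (np.float64(378.0), np.float64(211.0)))
plate (442.1, -168.9, 63.8, 40.5, np.float32(83.4), (np.float64(254.0), np.float64(204.0)))
block (438.3, -279.8, 51.3, 40.8, np.float32(85.2), (np.float64(324.0), np.float64(211.0)))
```

View pics/w2.png

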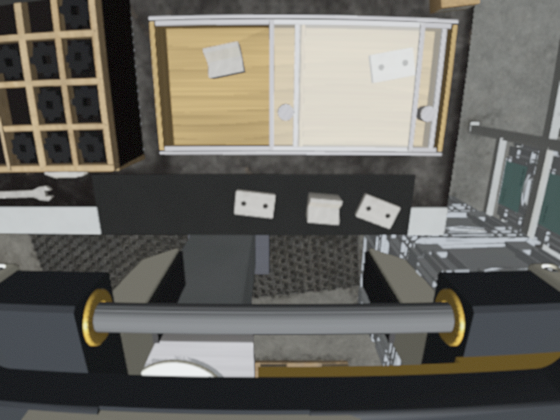

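The left door is fully open, with its knob at (285,112) and the stop reached. The mat pieces haven't moved. Next is the block.

```bash
cat >> h.py <<'E'
def pick(x,y,yaw,ztip,f=40):
    manip.move_pose([x,y,.16],down(yaw)); effector.open_jaws()
    manip.servo_line([x,y,ztip],vel=.12); effector.close(f_grip=f)
    manip.servo_line([x,y,.20],vel=.12); print("held gap",manip.current_finger_gap(),manip.current_gripper_force())
E
python3 - <<'E'
from h import *
np.set_printoptions(precision=4,suppress=True)
im=cv2.imread("pics/w2.png"); c=viewer.get_calibration("wrist")
print((cast(c,[(285.5,111.5)],.086)-C)*1000,(cast(c,[(427,113)],.077)-C)*1000)
pick(.437,-.280,np.radians(85),.022)
manip.move_pose(case(-45,120,190),down(0))
print("gap",manip.current_finger_gap())
manip.servo_line(case(-45,120,90),vel=.15)
print("gap",manip.current_finger_gap(),manip.current_clock())
snap("wrist","w3")
E
```

```text
[[-32.0065  24.8836  86.    ]] [[ -32.143 -168.389   77.   ]]
held gap 0.039729087038170983 39.999167919158936
gap 0.0396005848777761
gap 0.03953810574020984 18.225
```

View pics/w3.png

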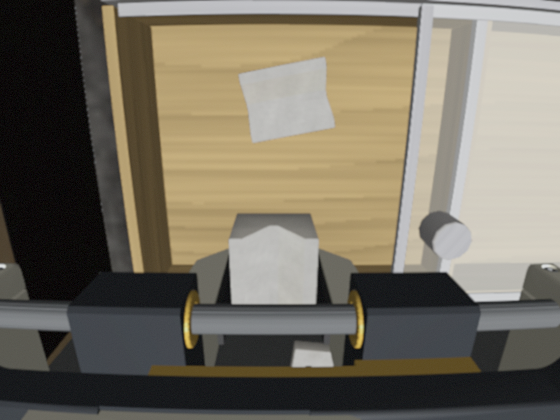

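The block is held level between the fingers at (272,260), well clear of the stored block at (287,100) and the knob at (450,238). Lowering it now.

```bash
python3 - <<'E'
from h import *
np.set_printoptions(precision=4,suppress=True)
print("gap",manip.current_finger_gap()); f0=manip.current_force()
manip.servo_line(case(-45,120,25),vel=.06)
print("gap",manip.current_finger_gap(),manip.current_force()-f0)
effector.open_jaws(); manip.servo_line(case(-45,120,190),vel=.15)
im,c=look("w4")
for r in rects(im,c,(110,178,405,232),.016): print("plate",r)
E
```

```text
gap 0.03973357244253199
gap 0.03962002140044635 [-2.0343 -0.2554  0.8963]
t 22.6917
plate (429.8, -373.5, 64.3, 40.3, np.float32(68.9), (np.float64(378.0), np.float64(211.0)))
plate (442.0, -168.9, 63.8, 40.5, np.float32(83.3), (np.float64(255.0), np.float64(204.0)))
```

View pics/w4.png

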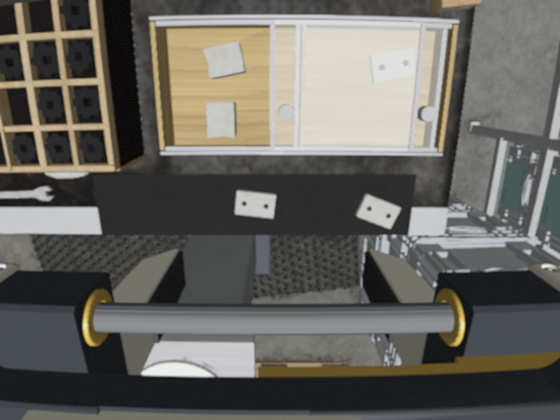

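The block sits in the left bay at (221,119). I'll shut the left door, then open the right one, checking in between.

```bash
python3 - <<'E'
from h import *
np.set_printoptions(precision=4,suppress=True)
c=viewer.get_calibration("wrist")
print(proj(c,[case(-32,176,86),case(-32,-176,77),case(-32,24,86)]))
door(24.5,182,68)
im,c=look("w5")
a=cv2.resize(im[10:240,90:460],None,fx=2.1,fy=2.1,interpolation=cv2.INTER_CUBIC); cv2.imwrite("pics/c5.png",a)
for r in rects(im,c,(110,178,405,232),.016): print("plate",r)
E
```

```text
[[172.2987 111.7616]
 [433.5718 112.9507]
 [287.1636 111.3847]]
gap 0.021060410574531743 [-1.3778 -0.1133  1.9803]
F [ -4.6617 -10.1689   1.9216] [-0.0321  0.1768  0.0679]
t 31.225
plate (429.8, -373.4, 64.9, 41.1, np.float32(69.2), (np.float64(378.0), np.float64(212.0)))
plate (442.0, -168.9, 64.4, 41.1, np.float32(83.6), (np.float64(255.0), np.float64(204.0)))
```

View pics/c5.png

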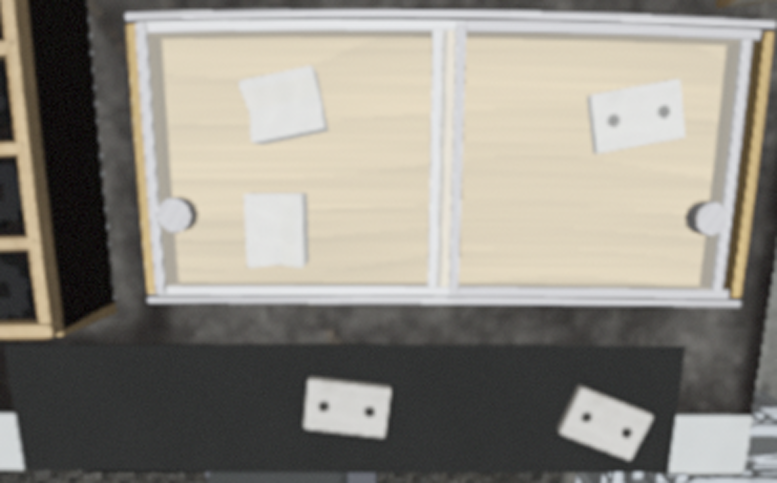

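The left door is now fully shut. Its knob is at crop (175,214), about 48 px from the wall. The right door's knob, at (708,217), is still about 7 mm short of shut, as both doors were at the start. Next I'll open the right door.

```bash
python3 - <<'E'
from h import *
np.set_printoptions(precision=4,suppress=True)
door(-170,-20,59)
im,c=look("w6")
R_=rects(im,c,(110,178,405,232),.016); print(R_)
print("knob exp",proj(c,[case(-32,-24,77)]))
p=[r for r in R_ if r[1]>-300][0]
pick(p[0]/1000,p[1]/1000,np.radians(p[4]),.009)
manip.move_pose(case(-42,-131,190),down(0))
manip.servo_line(case(-42,-131,90))
print("gap",manip.current_finger_gap(),manip.current_clock())
w,_=snap("wrist")
cv2.imwrite("pics/c6.png",np.vstack([cv2.resize(im[10:240,90:460],(480,298)),cv2.resize(w,(480,300))]))
E
```

```text
gap 0.021103688715330443 [-3.2968  0.1925  1.9538]
F [-3.6981 -6.6605 -0.2517] [-0.0325 -0.0217  0.0589]
t 40.25
[(429.9, -373.6, 64.1, 40.4, np.float32(69.1), (np.float64(378.0), np.float64(211.0))), (442.1, -168.9, 63.7, 40.5, np.float32(83.4), (np.float64(254.0), np.float64(204.0)))]
knob exp [[321.5424 111.4464]]
held gap 0.0396468797417975 39.99880850315094
gap 0.03921186490886159 47.625
```

View pics/c6.png

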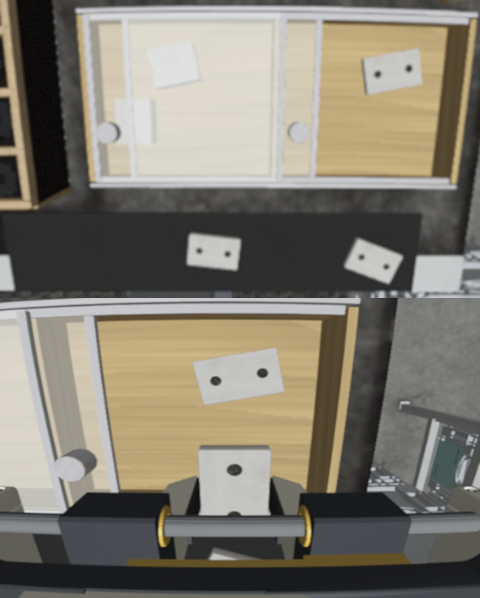

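The right door is open, with its knob at about (320,112). The plate is held, and the stored plate is clear behind it. Lowering it.

```bash
python3 - <<'E'
from h import *
np.set_printoptions(precision=4,suppress=True)
f0=manip.current_force()
for z in (30,20,16,14):
    manip.servo_line(case(-42,-131,z),vel=.05); d=manip.current_force()-f0; print(z,d,manip.current_finger_gap())
    if np.abs(d).max()>8: print("CONTACT"); break
else:
    effector.open_jaws(); manip.servo_line(case(-42,-131,190),vel=.15)
    im,c=look("w7")
    print(rects(im,c,(110,178,405,232),.016))
    print([(r[0]-624.5,r[1]+241,r[2:5]) for r in rects(im,c,(338,30,435,148),.018,185)])
E
```

```text
30 [ 0.6007 -0.3709  0.2069] 0.03916615466781165
20 [ 0.4073 -0.4662 -0.3957] 0.039446871387602375
16 [0.3571 0.1163 0.0256] 0.039453473581575464
14 [ 0.1451 -0.2291 -0.2744] 0.03909391466302797
t 53.3
[(429.8, -373.5, 64.4, 40.4, np.float32(69.0), (np.float64(377.0), np.float64(211.0)))]
[(-41.89999999999998, -130.89999999999998, (61.4, 37.8, np.float32(0.5))), (33.799999999999955, -134.5, (61.7, 37.9, np.float32(-78.5)))]
```

View pics/w7.png

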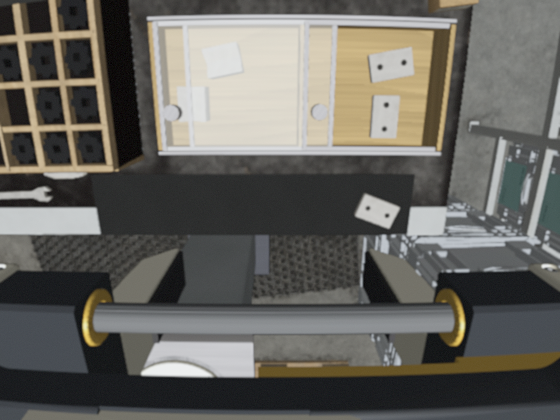

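The first plate lies at (385,117), i.e. (-42,-131), as planned. Now the last plate, gripped 14 mm off-centre so it can go in beside the partition.

```bash
python3 - <<'E'
from h import *
np.set_printoptions(precision=4,suppress=True)
a=np.radians(69.1); x,y=.4298-.014*np.cos(a),-.3735-.014*np.sin(a)
pick(x,y,a,.009)
manip.move_pose(case(-12,-94,190),down(H)); print("gap",manip.current_finger_gap())
f0=manip.current_force()
for p in ((-94,60),(-94,32),(-79,30),(-79,20),(-79,14),(-79,12)):
    manip.servo_line(case(-12,*p),vel=.06); d=manip.current_force()-f0; print(p,d,manip.current_finger_gap())
    if np.abs(d).max()>8 or manip.current_finger_gap()<.035: print("STOP"); break
else:
    effector.open_jaws(); manip.servo_line(case(-12,-79,190),vel=.15)
    im,c=look("w8")
    print(rects(im,c,(110,178,405,232),.016))
    print([(r[0]-624.5,r[1]+241,r[2:5]) for r in rects(im,c,(338,30,435,148),.018,185)])
E
```

```text
held gap 0.03964758859029534 39.996487498283386
gap 0.03891864392546402
(-94, 60) [0.2433 0.1059 0.4456] 0.03954681082602582
(-94, 32) [ 0.4701 -0.4252  0.2236] 0.039497004511442016
(-79, 30) [ 1.153  -0.6435  0.8859] 0.039474715725616
(-79, 20) [ 0.9968 -0.538  -0.2092] 0.03952659549331571
(-79, 14) [ 0.2228  0.7103 -0.2608] 0.03897669042874809
(-79, 12) [0.3789 0.803  0.0738] 0.039078618371301645
t 67.5667
[]
[(-41.5, -130.7, (60.0, 38.1, np.float32(0.6))), (-11.799999999999955, -75.89999999999998, (40.8, 36.3, np.float32(-89.2))), (33.89999999999998, -134.5, (61.9, 37.9, np.float32(-78.4)))]
```

View pics/w8.png

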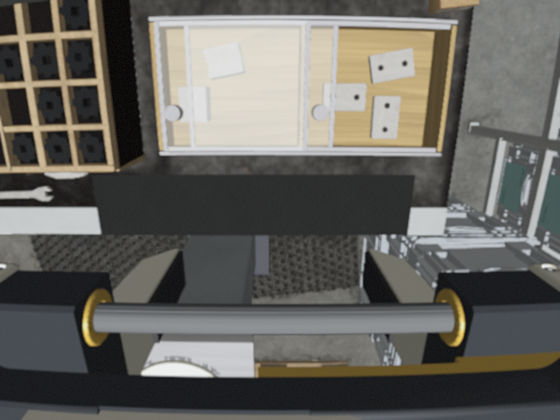

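The mat is empty and three plates lie flat in the right bay, the new one at (344,97). Shutting the right door.

```bash
python3 - <<'E'
from h import *
np.set_printoptions(precision=4,suppress=True)
door(-23,-183,59)
im,c=look("w9")
print(proj(c,[case(-32,176,86),case(-32,-176,77)]))
cv2.imwrite("pics/c9.png",cv2.resize(im[10:240,90:460],None,fx=2.1,fy=2.1,interpolation=cv2.INTER_CUBIC))
E
```

```text
gap 0.02098633818221524 [-2.0385 -0.0222  1.7854]
F [-12.2057  15.7337  12.9579] [-0.0327 -0.1753  0.0587]
t 76.8417
[[171.1809 112.3015]
 [431.7671 113.1765]]
```

View pics/c9.png

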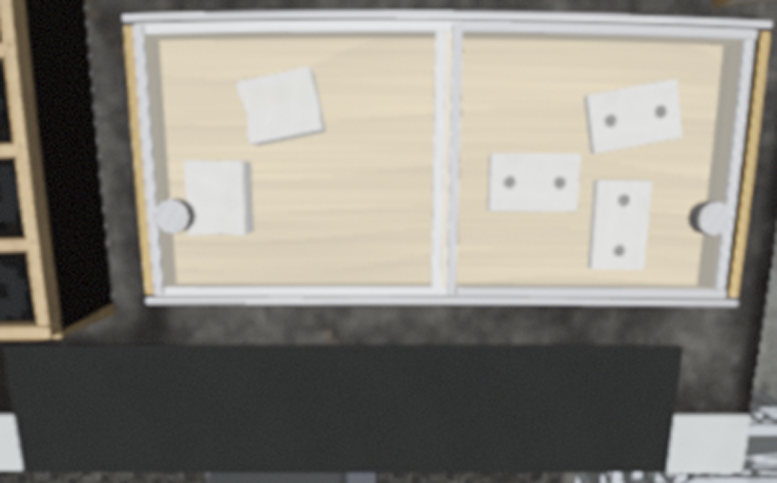

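Everything is inside, and the block in the left bay has been knocked to (217,197) but is still in its bay. As a safety check I'll push each knob outward with closed fingers to confirm both doors are against their stops.

```bash
python3 - <<'E'
from h import *
np.set_printoptions(precision=4,suppress=True)
for s,z in ((-1,62),(1,71)):
    manip.move_pose(case(-32,s*145,190),down(H)); effector.close(f_grip=20)
    manip.servo_line(case(-32,s*145,z)); f0=manip.current_force()
    for y in range(147,168):
        manip.servo_line(case(-32,s*y,z),vel=.03); d=manip.current_force()-f0
        print(y,round(d[1],1),end="; ")
        if abs(d[1])>9: break
    print(manip.current_tool_pos()-C)
    manip.servo_line(case(-32,s*145,z)); manip.servo_line(case(-32,s*145,190),vel=.25)
im,c=look("w10"); ref=cv2.imread("pics/w9.png"); print("diff",np.abs(im.astype(int)-ref)[20:160,150:450].mean())
for nm,i in(("before",ref),("after",im)):
    g=cv2.cvtColor(i,cv2.COLOR_BGR2GRAY)
    print(nm,g[112,150:200:2],g[113,405:455:2])
E
```

```text
147 0.2; 148 1.4; 149 1.2; 150 -0.2; 151 0.1; 152 0.7; 153 -0.1; 154 1.9; 155 5.8; 156 6.8; 157 8.2; 158 9.9; [-0.0318 -0.1538  0.0618]
147 0.5; 148 -0.0; 149 -0.3; 150 0.2; 151 -0.5; 152 -0.8; 153 -0.9; 154 -0.1; 155 -0.5; 156 -1.5; 157 -3.5; 158 -5.6; 159 -7.2; 160 -9.9; [-0.032   0.1561  0.0711]
t 92.525
diff 4.539198412698413
before [ 73  70  74 160 188 207 211 204 209 212 209 209 211 209 202 127 152 221
 226 225 225 225 224 224 224] [208 208 208 208 207 208 175  90  99 182 209 210 211 208 210 210 208 176
 111 182 175  93  65  65  54]
after [ 73  71  66 114 182 197 213 209 209 212 211 209 211 212 210 185 105 195
 226 226 225 226 226 225 225] [209 209 209 209 209 209 210 155  87 114 196 210 211 211 210 211 211 212
 144 143 187 156  75  69  63]
```

```bash
python3 -c "
from h import *
effector.open_jaws(); print(manip.hand_in())"
```

```text
the job is handed in; nothing more can be done
None
```

I put the one V-block on the mat in the left bay and both stop plates in the right bay, pushed both doors against their shut stops, and handed in the job just after 92 s on the robot's clock; the new block got knocked a few centimetres but stayed in its bay.

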